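# Layout photo of a dismantled power supply

### The arm

A 7-joint arm with a two-finger parallel gripper is mounted at the origin on the work surface. World frame = base frame: x ahead of the robot, y to its left, z up, the work surface at z = 0. Lengths are in mm, angles in degrees, forces in N, time in s.
With the tool pointing down it reaches from about 400 to 875 mm from the base axis. Payload 19.3 kg.
Tool frame: the origin (TCP) lies midway between the tips of the shut fingers; the grasp point (between the pads) lies behind it (r.pinch_z is the z of the grasp point in the tool frame, in mm); z points along the fingers, y is the line along which they close (so a half turn about z gives the same grasp; the last joint's range is limited). The gripper opens to 85 mm and grips with 20 to 120 N. Pads are 22 mm wide; open, the fingers measure 114 mm over their backs; the gripper's body (76 mm by 85 mm) begins 54 mm behind the grasp point. The pads swing forward as they close: fully open they stand 13 mm farther back than shut.
Start: joints at [70.806, 29.874, -2.08, 91.645, 1.215, 58.505, -6.463], TCP at [163.545, -603.215, 231.291] pointing down, gripper open.
Joint ranges: [-166.77, 166.77], [-17.47, 122.26], [-85.68, 81.53], [9.62, 139.38], [-72.42, 252.41], [9.2, 110.78], [-144.41, 144.41]. Speed limits (degrees/s): [108.29, 108.29, 136.94, 136.94, 172.46, 172.46, 172.46].

### API

Orientations are given as a 3x3 rotation matrix whose columns are the frame's x, y, z axes.
In Python, from workcell import r, cams gives the robot as it stands.
- The arm moves only by the shell command python3 -m crank 'ROWS' [FORCE]. ROWS is JSON, a list of rows, each a list of 3 entries, a list of its own where there are three numbers: the shift along the tool's x, y, z in cm, then the turn, a rotation vector about the tool's x, y, z in degrees, then the gripper's target within -1 to 1 (fully open at 1, half-way at 0, shut at -1). In form: [[[dx, dy, dz], [wx, wy, wz], fingers], ...]. A call has 1 to 12 rows; each row is the pose to reach, as a shift and turn from the pose commanded when the call began, along the tool's axes at that moment; what a row does not reach only later rows make up. A row lasts 1/12 s, in which the tool goes at most 41.7 mm and 7.16 degrees, less where a joint would pass 70% of its speed; a pose out of reach is approached as far as the arm can. A call with a gripper value outside its range is refused whole. The fingers move at their own pace and stop on an object; FORCE is the grip in N (left out, the last holds). Time passes only in rows, so rows that repeat a pose let the fingers close. It gives the time, the measured TCP pose, the force, the opening and the grip force at its end, in the units of the state.
- r.read_state(): the state, without advancing time (a new reading comes with each control period).
- cams.capture(name): name is "scene" or "top" or "wrist"; returns a dict with "frame" (480x640x3 uint8, blue, green, red), "range_z" (480x640 float32, mm along the optical axis (not along the pixel's ray), 0 where there is no reading), "mtx" (3x3 intrinsics, pixels), "rvec" (rotation vector, rad) and "tvec" (3), from world to camera coordinates, as OpenCV has them. Camera axes: x right, y down, z forward; pixel columns grow to the right and rows downward; lengths in mm; the calibration is good to about 2 mm. The wrist camera is an equidistant fisheye: a pixel r from the principal point sees the ray r / f radians off the axis. A picture is of the moment at which its call begins.
- r.hand_in(): hands the job in; it is judged then, once.
The state is a dict: "time_s": time; "joint_pos": joint angles; "qvel": joint speeds; "tau": joint torques, N m; "position": TCP position; "ee_rot": TCP orientation; "contact_force": force on the tool from outside, world axes, zero at the start; "torque": the same for the moment, N m; "grip_width": finger opening in mm; "finger_force": force on a finger pad.
Only numpy, scipy, OpenCV 4.12 (cv2) and the standard library are available. Lean on these libraries where they do the work, as an engineer would, in place of code of your own. Each camera call takes 0.05 s, during which the arm holds its last target. There are 200 camera calls.

### The job

Lay out the parts of the dismantled power supply that are there (one may be missing): the metal-cased module left of the solder reel and the finned heatsink right of it, both with long sides pointing straight away from the robot, the round coil behind the flux tin and the tall capacitor in front of it (as seen from the robot), each centred on its neighbour with about 3.5 cm clear between. Turn the endless light selector the shorter way round to the single long bar mark and, when light and layout are both right, press the shutter button fully down. Then turn the selector the shorter way to the pair of round studs and leave the parts laid out, without having shifted the reel, the tin or the other things on the bench.

Things in the scene. Friction and masses are not known exactly. Their poses are not given: they have to be found in the camera images.
- mat: teal silicone work mat, 560 x 1000 mm, under everything and under 1 mm thick, fixed and square to the robot: its x axis points straight away from the robot, y to the robot's left. Things stand at z = 0.
- controller: fixed grey box at the left, 210 (x) x 114 (y) x 45 mm high, origin under its centre, turned up to 0.25 rad. On top: the selector, its axis 45 mm from the centre towards -x, ringed at 46 mm by nine white marks: one long bar (photo light, towards the box's -x end), a pair of round studs (light off, 120 degrees clockwise of the bar from above), seven fine ticks; the shutter button, 66 mm towards +x.
- selector (a joint): angle (rad) of the endless selector knob: no stops, counts on past full turns, grows clockwise seen from above. The pointer is at the long bar at 0 and at 6.283, at the two studs at 2.094 and at 8.378. Starts between 0.75 and 5.53. Turns at about 0.04 N m and stays where it is left.
- selector_grip (a point): point on the selector's axis at the height to grip, 8 mm below the top of the bar grip. The knob is a 70 mm disc, 7 mm thick, carrying an upright bar grip 56 long, 16 wide and 30 mm high; see selector_tip for the bar's direction.
- selector_tip (a point): point on the selector 30 mm out from selector_grip along the bar grip, at the pointer end (the end with the white line); turns with the knob.
- shutter (a joint): travel (m) of the shutter button, 0 up, 0.006 fully down; a spring of about 4 N at full travel brings it back.
- shutter_top (a point): centre of the top of the shutter button, a round grey button 32 mm across that is pressed straight down 6 mm.
- psu: the long metal-cased module, aluminium box 110 (its x) x 50 (y) x 32 mm high, 0.35 kg, black terminal strip at one end; origin at the centre of its underside. Its place: left of the reel, centre 92 mm from the reel's centre. May be absent.
- heatsink: aluminium finned heatsink 90 (its x, along the fins) x 46 (y) x 36 mm high, 0.28 kg; origin at the centre of its underside. Its place: right of the reel, centre 90 mm from the reel's centre. May be absent.
- toroid: round copper coil (toroidal transformer), 60 mm across, 35 mm high, 0.4 kg; origin at the centre of its underside. Its place: behind the tin (farther from the robot), centre 103 mm from the tin's centre. May be absent.
- capacitor: tall black can capacitor with two brass terminals on top, 54 mm across, 70 mm high, upright, 0.16 kg; origin at the centre of its underside. Its place: in front of the tin (nearer the robot), centre 100 mm from the tin's centre. May be absent.
- reel: solder reel standing on its flange, white flanges and grey wire, 64 mm across, 50 mm high, 0.6 kg, loose; origin at the centre of its underside, axes parallel to the mat's.
- tin: flat round steel flux tin, 76 mm across, 28 mm high, 0.35 kg, loose; origin at the centre of its underside, axes parallel to the mat's.
- jar_small: bystander: small jar, 40 mm across, 50 mm high.
- flask: bystander: white flask, 52 mm across, 120 mm high.
- meter: bystander: black multimeter, 160 x 80 x 36 mm.
- driver: bystander: screwdriver, lying.
- brush: bystander: brush, lying.
- mug: bystander: white mug, 80 mm across, 90 mm high.
- partbin: bystander: open grey bin, 130 x 100 x 45 mm.

How it is judged (in metres and radians):
On the way, in this order (a step that is already met when the one before it is completed fails the run):
1. the selector's pointer stands at the long bar and every part present is in its place ((value of joint selector between -0.14 and 0.14 rad or value of joint selector between 6.1432 and 6.4232 rad) and x of psu in the frame of reel between -0.015 and 0.015 m and y of psu in the frame of reel between 0.077 and 0.107 m and height (world z) of each of psu, heatsink, toroid, capacitor below 0.008 m and angle between each of psu, heatsink, toroid, capacitor's own z axis and vertical below 0.1 rad and linear speed of each of psu, heatsink, toroid, capacitor below 0.03 m/s and angle between the x axis of each of psu, heatsink and the x axis of mat, either way round below 0.2 rad and x of heatsink in the frame of reel between -0.015 and 0.015 m and y of heatsink in the frame of reel between -0.105 and -0.075 m and x of toroid in the frame of tin between 0.088 and 0.118 m and y of toroid in the frame of tin between -0.015 and 0.015 m and x of capacitor in the frame of tin between -0.115 and -0.085 m and y of capacitor in the frame of tin between -0.015 and 0.015 m and velocity of joint selector between -0.1 and 0.1 rad/s), for 0.2 s.
2. the shutter is pressed while light and layout are right ((value of joint selector between -0.14 and 0.14 rad or value of joint selector between 6.1432 and 6.4232 rad) and x of psu in the frame of reel between -0.015 and 0.015 m and y of psu in the frame of reel between 0.077 and 0.107 m and height (world z) of each of psu, heatsink, toroid, capacitor below 0.008 m and angle between each of psu, heatsink, toroid, capacitor's own z axis and vertical below 0.1 rad and linear speed of each of psu, heatsink, toroid, capacitor below 0.03 m/s and angle between the x axis of each of psu, heatsink and the x axis of mat, either way round below 0.2 rad and x of heatsink in the frame of reel between -0.015 and 0.015 m and y of heatsink in the frame of reel between -0.105 and -0.075 m and x of toroid in the frame of tin between 0.088 and 0.118 m and y of toroid in the frame of tin between -0.015 and 0.015 m and x of capacitor in the frame of tin between -0.115 and -0.085 m and y of capacitor in the frame of tin between -0.015 and 0.015 m and value of joint shutter above 0.0042 m), for 0.05 s.
3. the selector is on its shorter way (clockwise) from the bar to the studs ((value of joint selector between 0.5 and 1.7 rad or value of joint selector between 6.783 and 7.983 rad)), for 0.03 s.
4. the selector's pointer stands at the pair of studs ((value of joint selector between 1.9544 and 2.2344 rad or value of joint selector between 8.2376 and 8.5176 rad) and velocity of joint selector between -0.1 and 0.1 rad/s), for 0.2 s.
At the end, for the whole second after the job is handed in: Selector within 0.14 rad of the studs, button up; every part present upright and at rest on the mat, within 15 mm each way of its place beside, behind or in front of the reel or tin (35 mm gap, centred); module and heatsink within 0.2 rad of straight away from the robot (all of step 4 and x of psu in the frame of reel between -0.015 and 0.015 m and y of psu in the frame of reel between 0.077 and 0.107 m and height (world z) of each of psu, heatsink, toroid, capacitor below 0.008 m and angle between each of psu, heatsink, toroid, capacitor's own z axis and vertical below 0.1 rad and linear speed of each of psu, heatsink, toroid, capacitor below 0.03 m/s and angle between the x axis of each of psu, heatsink and the x axis of mat, either way round below 0.2 rad and x of heatsink in the frame of reel between -0.015 and 0.015 m and y of heatsink in the frame of reel between -0.105 and -0.075 m and x of toroid in the frame of tin between 0.088 and 0.118 m and y of toroid in the frame of tin between -0.015 and 0.015 m and x of capacitor in the frame of tin between -0.115 and -0.085 m and y of capacitor in the frame of tin between -0.015 and 0.015 m and value of joint shutter below 0.002 m); the robot touches nothing.
It fails at once if the selector is turned the longer way round to the bar (through the point opposite the bar, more than 0.45 rad from where it started) (value of joint selector between 2.9416 and 3.3416 rad and distance of selector_tip from where it was at the start of the episode above 0.0134 m).
It fails at once if the reel or the tin is shifted more than 30 mm (distance of any of reel, tin from where it was at the start of the episode above 0.03 m).
It fails at once if a bystander is shifted more than 40 mm (distance of any of jar_small, flask, meter, driver, brush, mug, partbin from where it was at the start of the episode above 0.04 m).
Of psu, heatsink, toroid, capacitor only 3 to 4 are there at a start; the rules pass over those that are not, and their reading is None.
At some moment in a run one of psu, heatsink, toroid may be knocked a few centimetres aside while the robot is not near it.
It also fails if it takes over 210 s, if anything falls off the work surface, if the arm or the gripper's body presses on something with over 40 N, if the wrist force passes 120 N, or if a joint passes its speed limit or range.

## Working session

There is one attempt and no reset: what is moved stays moved. The work goes in short steps, Python scripts to look and compute and a shell command to move; the robot and the scene stay as the last step left them, time stands still between calls to the robot, and variables do not carry over. Pictures are saved under pics/ and viewed, at most 14 in all, crops included, and the job is handed in when it is done.

```bash
ls; mkdir -p pics
python3 - <<'E'
from workcell import r,cams
import cv2,numpy as np
s=r.read_state();print(s['time_s'],s['position'],np.round(s['ee_rot'],3),r.pinch_z,s['grip_width'])
for n in ["top","scene"]:
    c=cams.capture(n);cv2.imwrite(f"pics/{n}0.png",c['frame']);np.savez(f"{n}0.npz",**c)
    R=cv2.Rodrigues(c['rvec'])[0];print(n,-R.T@np.array(c['tvec']).ravel(),c['mtx'],R)
E
```

```text
pics
0.0 [ 163.45349459 -602.90419983  230.73769846] [[ 0.965  0.262 -0.   ]
 [ 0.262 -0.965  0.001]
 [-0.    -0.001 -1.   ]] -18.700000000000003 85.35078118921128
top [ 436.68363093  -15.37636362 1694.2422894 ] [[566.91325548   0.         322.7581901 ]
 [  0.         566.91325548 238.23585448]
 [  0.           0.           1.        ]] [[ 1.67674455e-04 -9.99999806e-01  6.00430923e-04]
 [-9.93682803e-01 -2.33998580e-04 -1.12224921e-01]
 [ 1.12225040e-01 -5.77820630e-04 -9.93682649e-01]]
scene [1502.27158427  405.79772904  744.73820355] [[482.16083438   0.         318.24422527]
 [  0.         482.16083438 244.8979035 ]
 [  0.           0.           1.        ]] [[-0.41680191  0.90895846 -0.00840787]
 [ 0.51166075  0.22695627 -0.82867009]
 [-0.75131847 -0.34969325 -0.55967418]]
```

View pics/top0.png

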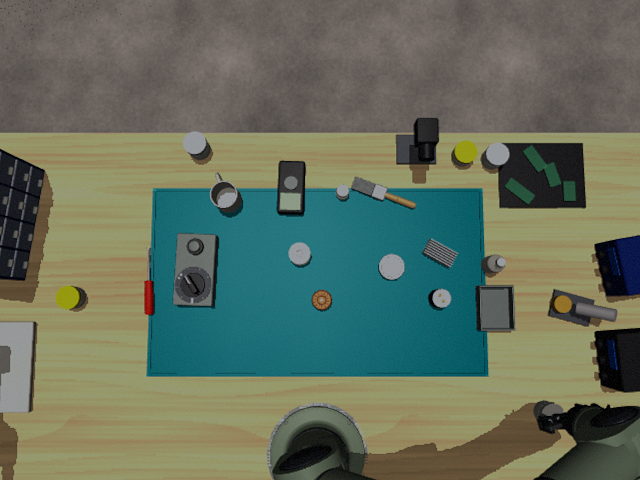

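View pics/scene0.png

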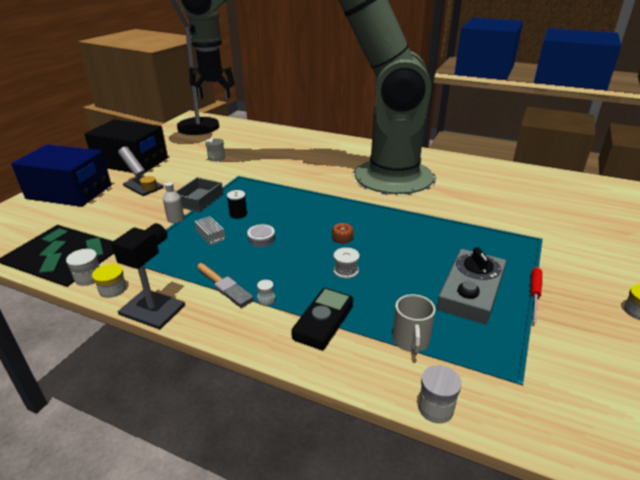

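The top view shows the reel at (300,254), toroid (321,300), tin (391,267), heatsink (440,253), capacitor (441,298) and controller (195,270). There is no psu. I'll enlarge the crops next.

```bash
cat > h.py <<'E'
import cv2,numpy as np
from workcell import r,cams
def cap(n,save=None):
    c=cams.capture(n)
    if save: cv2.imwrite(f"pics/{save}.png",c['frame'])
    return c
def ray(c,u,v,z):
    """world point on plane z at pixel (pinhole cameras)"""
    R=cv2.Rodrigues(np.array(c['rvec']))[0];t=np.array(c['tvec']).ravel()
    d=R.T@np.linalg.solve(c['mtx'],[u,v,1.]);o=-R.T@t
    return o+d*(z-o[2])/d[2]
def tool(p):
    """shift of TCP to world point p in tool axes, cm"""
    s=r.read_state();return np.round(s['ee_rot'].T@(np.array(p)-s['position'])/10,2)
E
python3 - <<'E'
import cv2
f=cv2.imread('pics/top0.png')
a=cv2.resize(f[225:325,285:395],None,fx=3.6,fy=3.6,interpolation=cv2.INTER_CUBIC)
a=f[225:320,170:345]; b=f[225:320,345:520]
import numpy as np
o=np.vstack([cv2.resize(x,None,fx=3.15*1.0,fy=3.15,interpolation=cv2.INTER_CUBIC) for x in (a,b)])
o=np.vstack([cv2.resize(x,(551,299),interpolation=cv2.INTER_CUBIC) for x in (a,b)])
cv2.imwrite('pics/crop0.png',o); print(o.shape)
E
```

```text
(598, 551, 3)
```

View pics/crop0.png

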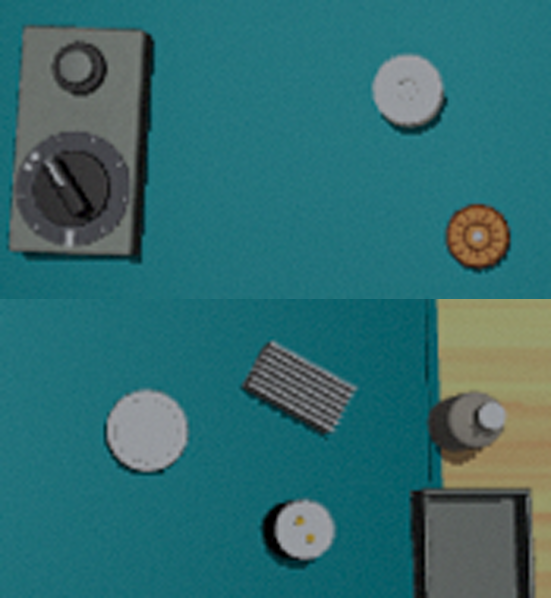

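```bash
cat > m0.py <<'E'
from h import *
c=dict(np.load('top0.npz'))
def P(name,x,y,z,lo=0):
    u,v=(170+x/3.149,225+y/3.149) if not lo else (345+x/3.149,225+(y-299)/3.149)
    p=ray(c,u,v,z);print(name,np.round(p,1));return p
P('reel',408,90,50);P('tor',478,236,35);P('tin',147,431,28,1);P('cap',303,529,70,1)
k=[P('hs',x,y,36,1) for x,y in((270,342),(357,387),(332,433),(245,387))]
print(np.mean(k,0),np.degrees(np.arctan2(*(k[0]-k[1])[1::-1])),np.linalg.norm(k[0]-k[1]),np.linalg.norm(k[1]-k[2]))
a=P('knob disc',71,187,52);b=P('bar tip',50,158,75);P('bar tail',82,214,75);P('button',78,67,55)
P('barmark',69,238,45);P('stud',33,160,45)
E
python3 m0.py
python3 - <<'E'
from h import *
p=[455,0,230]
E
```

```text
reel [577.4  51.1  50. ]
tor [443.4 -13.6  35. ]
tin [ 540.  -219.1   28. ]
cap [ 448.7 -353.9   70. ]
hs [ 622.8 -334.2   36. ]
hs [ 580.6 -414.4   36. ]
hs [ 537.7 -390.    36. ]
hs [ 580.6 -310.    36. ]
[ 580.41867156 -362.17456631   36.        ] 62.25562342206068 90.6341316554716 49.35274880738188
knob disc [487.9 359.7  52. ]
bar tip [513.4 374.2  75. ]
bar tail [462.9 343.9  75. ]
button [598.2 355.5  55. ]
barmark [441.5 362.   45. ]
stud [513. 397.  45.]
```

```bash
R='[[46.5,-12.3,3],[0,0,-47],1]'; python3 -m crank '[[[46.5,-12.3,3],[0,0,-47],1],[[46.5,-12.3,3],[0,0,-47],1],[[46.5,-12.3,3],[0,0,-47],1],[[46.5,-12.3,3],[0,0,-47],1],[[46.5,-12.3,3],[0,0,-47],1],[[46.5,-12.3,3],[0,0,-47],1],[[46.5,-12.3,3],[0,0,-47],1],[[46.5,-12.3,3],[0,0,-47],1],[[46.5,-12.3,3],[0,0,-47],1],[[46.5,-12.3,3],[0,0,-47],1],[[46.5,-12.3,3],[0,0,-47],1],[[46.5,-12.3,3],[0,0,-47],1]]' 30; python3 -m crank '[[[0,0,0],[0,0,0],1],[[0,0,0],[0,0,0],1],[[0,0,0],[0,0,0],1],[[0,0,0],[0,0,0],1]]'; python3 -c "
from h import *
print(tool([580,-362,150]));s=r.read_state();print(np.round(s['ee_rot'],3),s['joint_pos']);
c=cap('wrist','w1');np.savez('w1.npz',**c);print(c['mtx'],c['tvec'],c['rvec'])"
```

```text
time_s: 1.1
position: [583.8, -358.7, 200.5]
ee_rot: [[0.464, 0.886, 0.001], [0.886, -0.464, 0.002], [0.002, -0.0, -1.0]]
contact_force: [0.4, 0.3, -0.3]
grip_width: 85.0
finger_force: 0.0
time_s: 1.43
position: [579.1, -363.9, 201.3]
ee_rot: [[0.468, 0.884, -0.001], [0.884, -0.468, -0.0], [-0.001, -0.0, -1.0]]
contact_force: [-0.2, -0.9, 0.3]
grip_width: 85.4
finger_force: 0.0
[ 0.21 -0.01  5.13]
[[ 0.468  0.884 -0.001]
 [ 0.884 -0.468 -0.   ]
 [-0.001 -0.    -1.   ]] [ 36.85025356  37.6794936  -15.85916294  82.87371864  11.05209004
  60.99598832  -9.15173432]
[[371.64829954   0.         320.36850417]
 [  0.         371.64829954 244.3593306 ]
 [  0.           0.           1.        ]] [-681.72504425  -75.15182539  336.00497481] [-2.79725558  0.69459659  0.09347947]
```

View pics/w1.png

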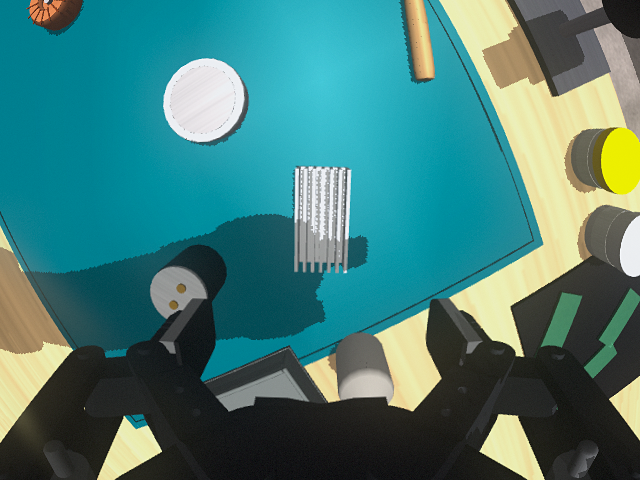

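```bash
cat >> h.py <<'E'
def fish(c,u,v,z):
    K=c['mtx'];q=np.array([u-K[0,2],v-K[1,2]]);n=np.hypot(*q);th=n/K[0,0]
    R=cv2.Rodrigues(np.array(c['rvec']))[0];t=np.array(c['tvec']).ravel()
    d=R.T@np.r_[np.sin(th)*q/max(n,1e-9),np.cos(th)];o=-R.T@t
    return o+d*(z-o[2])/d[2]
E
python3 - <<'E'
from h import *
c=dict(np.load('w1.npz'))
k=[fish(c,u,v,36) for u,v in((295,167),(351,169),(347,270),(295,270))]
m=np.mean(k,0);print(np.round(k,1),m)
a=(k[0]+k[1]-k[2]-k[3])/2;print(np.linalg.norm(a),np.degrees(np.arctan2(a[1],a[0])))
print('tin',fish(c,205,100,28),'cap',fish(c,180,292,70))
print(tool([m[0],m[1],4]))
E
```

```text
[[ 583.2 -310.8   36. ]
 [ 623.2 -333.9   36. ]
 [ 580.5 -410.6   36. ]
 [ 540.1 -389.2   36. ]] [ 581.74856146 -361.13693509   36.        ]
88.62001565390781 61.05155613860985
tin [ 542.14937386 -220.57042539   28.        ] cap [ 451.82393873 -352.43461139   70.        ]
[ 0.38  0.1  19.74]
```

```bash
python3 -m crank '[[[0.4,0.1,8],[0,0,1],1],[[0.4,0.1,8],[0,0,1],1],[[0.4,0.1,14],[0,0,1],1],[[0.4,0.1,17],[0,0,1],1],[[0.4,0.1,19.6],[0,0,1],1],[[0.4,0.1,19.6],[0,0,1],1],[[0.4,0.1,19.6],[0,0,1],1],[[0.4,0.1,19.6],[0,0,1],-0.5],[[0.4,0.1,19.6],[0,0,1],-0.5],[[0.4,0.1,19.6],[0,0,1],-0.5],[[0.4,0.1,19.6],[0,0,1],-0.5],[[0.4,0.1,19.6],[0,0,1],-0.5]]' 40
python3 -m crank '[[[0,0,0],[0,0,0],-0.5],[[0,0,0],[0,0,0],-0.5],[[0,0,0],[0,0,0],-0.5],[[0,0,0],[0,0,0],-0.5],[[0,0,-4],[0,0,0],-0.5],[[0,0,-8],[0,0,0],-0.5],[[0,0,-12],[0,0,0],-0.5],[[0,0,-12],[0,0,0],-0.5],[[0,0,-12],[0,0,0],-0.5]]'
python3 -c "
from h import *
print(tool([577.4,-38.9,120]))"
```

```text
time_s: 2.48
position: [583.7, -360.5, 7.6]
ee_rot: [[0.483, 0.876, 0.002], [0.876, -0.483, -0.002], [-0.0, 0.003, -1.0]]
contact_force: [-4.2, 1.1, 13.3]
grip_width: 45.6
finger_force: 40.1
time_s: 3.23
position: [584.1, -360.6, 128.7]
ee_rot: [[0.482, 0.876, 0.004], [0.876, -0.482, -0.003], [-0.0, 0.005, -1.0]]
contact_force: [-0.4, 1.0, -4.0]
grip_width: 45.4
finger_force: 44.1
[ 27.85 -16.11   0.78]
```

```bash
python3 -m crank '[[[27.9,-16.1,0],[0,0,61],-0.5],[[27.9,-16.1,0],[0,0,61],-0.5],[[27.9,-16.1,0],[0,0,61],-0.5],[[27.9,-16.1,0],[0,0,61],-0.5],[[27.9,-16.1,0],[0,0,61],-0.5],[[27.9,-16.1,0],[0,0,61],-0.5],[[27.9,-16.1,0],[0,0,61],-0.5],[[27.9,-16.1,0],[0,0,61],-0.5],[[27.9,-16.1,0],[0,0,61],-0.5],[[27.9,-16.1,0],[0,0,61],-0.5],[[27.9,-16.1,0],[0,0,61],-0.5],[[27.9,-16.1,0],[0,0,61],-0.5]]'
python3 -m crank '[[[0,0,0],[0,0,0],-0.5],[[0,0,0],[0,0,0],-0.5],[[0,0,0],[0,0,0],-0.5],[[0,0,0],[0,0,0],-0.5]]'
python3 -c "
from h import *
c=cap('wrist','w2');np.savez('w2.npz',**c)
print(tool([578.5,-38.9,9]))"
```

```text
time_s: 4.23
position: [576.1, -38.9, 124.9]
ee_rot: [[1.0, 0.004, -0.001], [0.004, -1.0, -0.001], [-0.001, 0.001, -1.0]]
contact_force: [-0.6, -1.1, -2.5]
grip_width: 45.3
finger_force: 43.9
time_s: 4.57
position: [576.4, -38.2, 125.3]
ee_rot: [[1.0, 0.003, -0.0], [0.003, -1.0, 0.0], [-0.0, -0.0, -1.0]]
contact_force: [0.3, -0.3, -3.4]
grip_width: 45.3
finger_force: 43.9
[ 0.21  0.08 11.63]
```

View pics/w2.png

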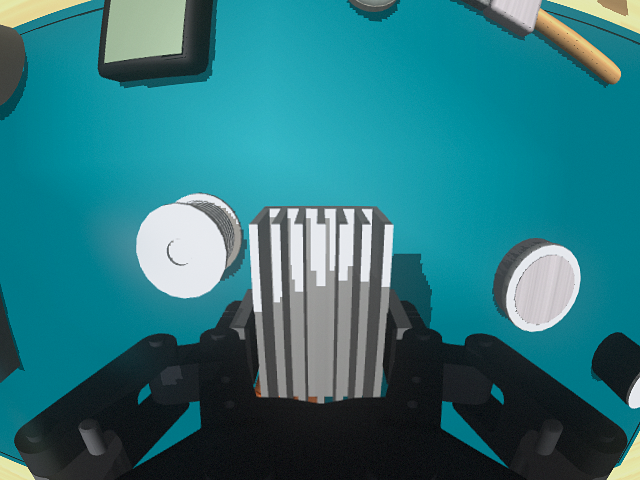

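```bash
python3 - <<'E'
from h import *
c=dict(np.load('w2.npz'))
print(fish(c,182,249,50),fish(c,543,288,28))
E
python3 -m crank '[[[0.2,0.1,4],[0,0,0],-0.5],[[0.2,0.1,8],[0,0,0],-0.5],[[0.2,0.1,10],[0,0,0],-0.5],[[0.2,0.1,11],[0,0,0],-0.5],[[0.2,0.1,11.6],[0,0,0],-0.5],[[0.2,0.1,11.7],[0,0,0],-0.5],[[0.2,0.1,11.7],[0,0,0],-0.5],[[0.2,0.1,11.7],[0,0,0],-0.5]]'
```

```text
[579.9036273  50.4365858  50.       ] [ 541.88757931 -215.05900176   28.        ]
time_s: 5.28
position: [579.3, -38.7, 9.7]
ee_rot: [[1.0, 0.003, 0.002], [0.003, -1.0, -0.0], [0.002, 0.0, -1.0]]
contact_force: [0.1, -0.0, -1.9]
grip_width: 45.3
finger_force: 43.9
```

```bash
python3 -m crank '[[[0,0,0.15],[0,0,0],-0.5],[[0,0,0.3],[0,0,0],-0.5],[[0,0,0.3],[0,0,0],-0.5],[[0,0,0.3],[0,0,0],0.4],[[0,0,0.3],[0,0,0],0.4],[[0,0,0.3],[0,0,0],0.4],[[0,0,0.1],[0,0,0],0.4],[[0,0,-3],[0,0,0],0.4],[[0,0,-6],[0,0,0],0.4],[[0,0,-9],[0,0,0],1],[[0,0,-12],[0,0,0],1],[[0,0,-12],[0,0,0],1]]'
python3 -c "
from h import *
print(tool([443.4,-13.6,130]))"
```

```text
time_s: 6.28
position: [580.9, -38.9, 133.7]
ee_rot: [[1.0, 0.003, 0.007], [0.003, -1.0, 0.0], [0.007, -0.0, -1.0]]
contact_force: [1.0, -0.3, 0.1]
grip_width: 85.5
finger_force: 0.0
[-13.74  -2.56   0.27]
```

```bash
cat >> h.py <<'E'
def topscan(save=None):
    """orange centroid (toroid) and bright heatsink patch from top camera"""
    c=cap('top',save);hsv=cv2.cvtColor(c['frame'],cv2.COLOR_BGR2HSV)
    m=cv2.inRange(hsv,(5,110,60),(18,255,255));m[:190]=0;m[376:]=0;m[:,:155]=0;m[:,480:]=0
    n,_,st,ce=cv2.connectedComponentsWithStats(m)
    for i in range(1,n):
        if st[i,4]>60: print('orange',st[i,4],np.round(ray(c,*ce[i],35),1))
    return c
E
python3 -c "
from h import *
topscan('top1')"
python3 -m crank '[[[-13.7,-2.5,0.3],[0,0,0],1],[[-13.7,-2.5,0.3],[0,0,0],1],[[-13.7,-2.5,0.3],[0,0,0],1],[[-13.7,-2.5,0.3],[0,0,0],1],[[-13.7,-2.5,0.3],[0,0,0],1],[[-13.7,-2.5,0.3],[0,0,0],1],[[-13.7,-2.5,0.3],[0,0,0],1]]'
python3 -c "
from h import *
topscan('top2');print(tool([443.4,-13.6,6]))"
```

```text
orange 128 [ 735.9 -246.9   35. ]
time_s: 6.92
position: [442.1, -14.1, 125.1]
ee_rot: [[1.0, 0.003, 0.0], [0.003, -1.0, 0.0], [0.0, -0.0, -1.0]]
contact_force: [0.6, -0.6, 0.1]
grip_width: 85.4
finger_force: 0.0
orange 128 [ 736.5 -245.8   35. ]
[ 0.12 -0.06 11.91]
```

View pics/top2.png

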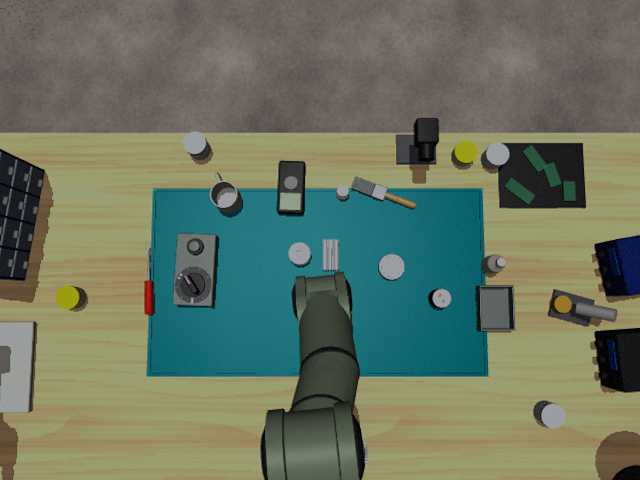

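The heatsink stands square beside the reel at (331,254). The toroid is hidden under the arm. Now I grasp it.

```bash
python3 -m crank '[[[0.1,-0.1,4],[0,0,0],1],[[0.1,-0.1,8],[0,0,0],1],[[0.1,-0.1,10],[0,0,0],1],[[0.1,-0.1,11.7],[0,0,0],1],[[0.1,-0.1,11.7],[0,0,0],1],[[0.1,-0.1,11.7],[0,0,0],1],[[0.1,-0.1,11.7],[0,0,0],-0.2],[[0.1,-0.1,11.7],[0,0,0],-0.2],[[0.1,-0.1,11.7],[0,0,0],-0.2],[[0.1,-0.1,11.7],[0,0,0],-0.2],[[0.1,-0.1,11.7],[0,0,0],-0.2],[[0.1,-0.1,11.7],[0,0,0],-0.2]]' 40
python3 -m crank '[[[0,0,0],[0,0,0],-0.2],[[0,0,0],[0,0,0],-0.2],[[0,0,-4],[0,0,0],-0.2],[[0,0,-8],[0,0,0],-0.2],[[0,0,-12],[0,0,0],-0.2],[[0,0,-12],[0,0,0],-0.2],[[0,0,-12],[0,0,0],-0.2]]'
python3 -c "
from h import *
c=cap('wrist','w3');np.savez('w3.npz',**c);print(tool([644,-217,125]))"
```

```text
time_s: 7.97
position: [443.2, -13.0, 9.6]
ee_rot: [[1.0, 0.003, 0.002], [0.003, -1.0, 0.0], [0.002, -0.0, -1.0]]
contact_force: [-0.9, 0.4, 8.8]
grip_width: 58.8
finger_force: 40.8
time_s: 8.55
position: [443.6, -13.1, 130.8]
ee_rot: [[1.0, 0.003, 0.005], [0.003, -1.0, 0.001], [0.005, -0.001, -1.0]]
contact_force: [-0.7, 0.0, -5.8]
grip_width: 58.9
finger_force: 49.4
[20.08 20.45  0.46]
```

View pics/w3.png

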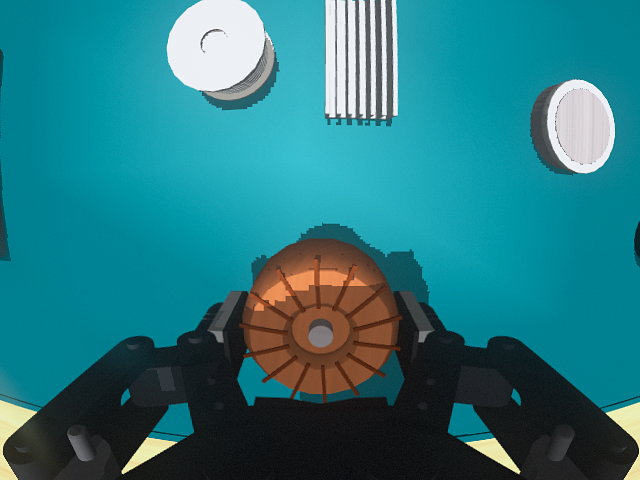

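```bash
python3 -m crank '[[[20.1,20.6,0],[0,0,0],-0.2],[[20.1,20.6,0],[0,0,0],-0.2],[[20.1,20.6,0],[0,0,0],-0.2],[[20.1,20.6,0],[0,0,0],-0.2],[[20.1,20.6,0],[0,0,0],-0.2],[[20.1,20.6,0],[0,0,0],-0.2],[[20.1,20.6,0],[0,0,0],-0.2],[[20.1,20.6,0],[0,0,0],-0.2],[[20.1,20.6,0],[0,0,0],-0.2],[[20.1,20.6,0],[0,0,0],-0.2],[[20.1,20.6,0],[0,0,0],-0.2]]'
python3 -c "
from h import *
c=dict(np.load('w3.npz'));p=fish(c,320,330,155);print(p)
dx=p[0]-443.6
print(tool([644.5,-218.5,8]),tool([644.5-dx,-218.5,8]))
c=cap('top','top3')"
```

```text
time_s: 9.52
position: [643.0, -217.3, 127.1]
ee_rot: [[1.0, 0.004, -0.002], [0.004, -1.0, 0.001], [-0.002, -0.001, -1.0]]
contact_force: [-0.3, 0.7, -5.1]
grip_width: 58.7
finger_force: 49.1
[445.59500593 -12.79410569 155.        ]
[ 0.17  0.13 11.91] [-0.03  0.13 11.91]
```

```bash
python3 -m crank '[[[0,0.1,4],[0,0,0],-0.2],[[0,0.1,8],[0,0,0],-0.2],[[0,0.1,10],[0,0,0],-0.2],[[0,0.1,11.4],[0,0,0],-0.2],[[0,0.1,11.9],[0,0,0],-0.2],[[0,0.1,12],[0,0,0],-0.2],[[0,0.1,12],[0,0,0],-0.2],[[0,0.1,12],[0,0,0],-0.2]]'
python3 -m crank '[[[0,0,0.1],[0,0,0],-0.2],[[0,0,0.1],[0,0,0],0.9],[[0,0,0.1],[0,0,0],0.9],[[0,0,0.1],[0,0,0],0.9],[[0,0,0],[0,0,0],0.9],[[0,0,-3],[0,0,0],0.9],[[0,0,-6],[0,0,0],0.9],[[0,0,-9],[0,0,0],1],[[0,0,-14],[0,0,0],1],[[0,0,-14],[0,0,0],1]]'
python3 -c "
from h import *
print(tool([450.3,-353.2,150]))"
```

```text
time_s: 10.23
position: [644.6, -219.4, 9.3]
ee_rot: [[1.0, 0.003, 0.001], [0.003, -1.0, -0.0], [0.001, 0.0, -1.0]]
contact_force: [0.9, 0.5, -4.8]
grip_width: 59.2
finger_force: 50.7
time_s: 11.07
position: [646.3, -220.4, 155.0]
ee_rot: [[1.0, 0.003, 0.007], [0.003, -1.0, -0.002], [0.007, 0.002, -1.0]]
contact_force: [0.1, -0.7, 0.6]
grip_width: 85.4
finger_force: 0.0
[-19.64  13.23   0.38]
```

```bash
python3 -m crank '[[[-19.6,13.2,0],[0,0,0],1],[[-19.6,13.2,0],[0,0,0],1],[[-19.6,13.2,0],[0,0,0],1],[[-19.6,13.2,0],[0,0,0],1],[[-19.6,13.2,0],[0,0,0],1],[[-19.6,13.2,0],[0,0,0],1],[[-19.6,13.2,0],[0,0,0],1],[[-19.6,13.2,0],[0,0,0],1],[[-19.6,13.2,0],[0,0,0],1]]'
python3 -c "
from h import *
print(tool([450.3,-353.2,27]))"
```

```text
time_s: 11.82
position: [449.0, -351.8, 148.5]
ee_rot: [[1.0, 0.003, 0.001], [0.003, -1.0, -0.0], [0.001, 0.0, -1.0]]
contact_force: [0.5, -0.0, -0.3]
grip_width: 85.5
finger_force: 0.0
[ 0.12  0.14 12.15]
```

```bash
python3 -m crank '[[[0.1,0.1,4],[0,0,0],1],[[0.1,0.1,8],[0,0,0],1],[[0.1,0.1,11],[0,0,0],1],[[0.1,0.1,12.1],[0,0,0],1],[[0.1,0.1,12.1],[0,0,0],1],[[0.1,0.1,12.1],[0,0,0],-0.3],[[0.1,0.1,12.1],[0,0,0],-0.3],[[0.1,0.1,12.1],[0,0,0],-0.3],[[0.1,0.1,12.1],[0,0,0],-0.3],[[0.1,0.1,12.1],[0,0,0],-0.3],[[0.1,0.1,12.1],[0,0,0],-0.3],[[0.1,0.1,12.1],[0,0,0],-0.3]]' 30
python3 -m crank '[[[0,0,0],[0,0,0],-0.3],[[0,0,0],[0,0,0],-0.3],[[0,0,-4],[0,0,0],-0.3],[[0,0,-8],[0,0,0],-0.3],[[0,0,-9],[0,0,0],-0.3],[[0,0,-9],[0,0,0],-0.3],[[0,0,-9],[0,0,0],-0.3]]'
python3 -c "
from h import *
c=cap('wrist','w4');np.savez('w4.npz',**c);print(tool([441.5,-218.5,120]))"
```

```text
time_s: 12.82
position: [450.5, -353.6, 29.3]
ee_rot: [[1.0, 0.003, 0.003], [0.003, -1.0, -0.002], [0.003, 0.002, -1.0]]
contact_force: [-0.1, 1.1, 7.3]
grip_width: 53.3
finger_force: 30.3
time_s: 13.4
position: [449.8, -353.3, 118.4]
ee_rot: [[1.0, 0.003, 0.002], [0.003, -1.0, -0.001], [0.002, 0.001, -1.0]]
contact_force: [-0.4, 0.5, -2.5]
grip_width: 53.4
finger_force: 33.2
[ -0.74 -13.44  -0.27]
```

View pics/w4.png

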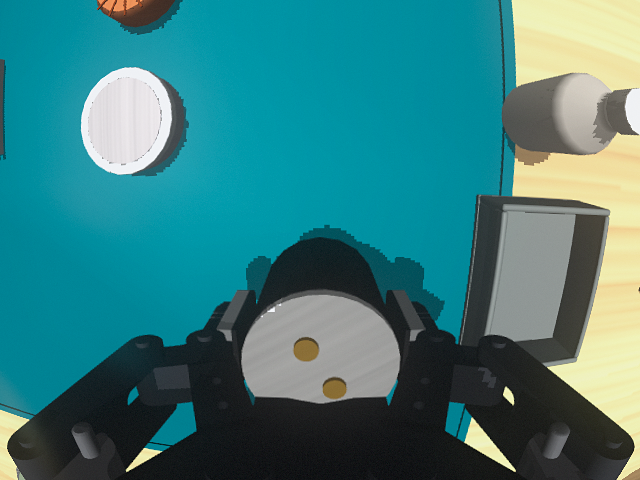

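```bash
python3 -c "
from h import *
c=dict(np.load('w4.npz'));print(fish(c,321,357,159),fish(c,126,119,28))"
python3 -m crank '[[[-0.9,-13.4,0],[0,0,0],-0.3],[[-0.9,-13.4,0],[0,0,0],-0.3],[[-0.9,-13.4,0],[0,0,0],-0.3],[[-0.9,-13.4,0],[0,0,0],-0.3],[[-0.9,-13.4,0],[0,0,0],-0.3],[[-0.9,-13.4,0],[0,0,0],-0.3]]'
python3 -c "
from h import *
print(tool([441.5,-218.5,28]))"
```

```text
[ 450.69775912 -353.32856373  159.        ] [ 540.24386707 -221.2677683    28.        ]
time_s: 13.95
position: [439.7, -218.5, 116.6]
ee_rot: [[1.0, 0.004, -0.001], [0.004, -1.0, 0.0], [-0.001, -0.0, -1.0]]
contact_force: [0.6, 0.2, -1.3]
grip_width: 53.3
finger_force: 33.3
[0.19 0.   8.86]
```

```bash
python3 -m crank '[[[0.1,0.1,4],[0,0,0],-0.3],[[0.1,0.1,7],[0,0,0],-0.3],[[0.1,0.1,8.2],[0,0,0],-0.3],[[0.1,0.1,8.7],[0,0,0],-0.3],[[0.1,0.1,8.9],[0,0,0],-0.3],[[0.1,0.1,9],[0,0,0],-0.3],[[0.1,0.1,9],[0,0,0],-0.3]]'
python3 -m crank '[[[0,0,0.1],[0,0,0],-0.3],[[0,0,0.1],[0,0,0],0.8],[[0,0,0.1],[0,0,0],0.8],[[0,0,0.1],[0,0,0],0.8],[[0,0,0],[0,0,0],0.9],[[0,0,-4],[0,0,0],0.9],[[0,0,-8],[0,0,0],0.9],[[0,0,-12],[0,0,0],1],[[0,0,-15],[0,0,0],1],[[0,0,-15],[0,0,0],1]]'
python3 -c "
from h import *
print(tool([440,360,180]));print(r.read_state()['joint_pos'])"
```

```text
time_s: 14.53
position: [439.9, -220.6, 27.6]
ee_rot: [[1.0, 0.002, -0.002], [0.002, -1.0, 0.001], [-0.002, -0.001, -1.0]]
contact_force: [-9.0, 7.4, 20.9]
grip_width: 53.4
finger_force: 35.6
time_s: 15.37
position: [443.1, -221.4, 182.7]
ee_rot: [[1.0, 0.002, 0.007], [0.002, -1.0, -0.003], [0.007, 0.003, -1.0]]
contact_force: [0.3, -0.5, 0.3]
grip_width: 85.4
finger_force: 0.0
[ -0.17 -58.14   0.11]
[ 19.00676032  21.72976904   0.85896849 114.14663367  -0.44819813
  43.68225428 -69.74126277]
```

```bash
python3 -m crank '[[[0,-50,-3],[0,0,0],1],[[0,-50,-3],[0,0,0],1],[[0,-50,-3],[0,0,0],1],[[0,-50,-3],[0,0,0],1],[[0,-50,-3],[0,0,0],1],[[0,-50,-3],[0,0,0],1],[[0,-50,-3],[0,0,0],1],[[0,-50,-3],[0,0,0],1],[[0,-50,-3],[0,0,0],1],[[0,-50,-3],[0,0,0],1],[[0,-50,-3],[0,0,0],1],[[0,-50,-3],[0,0,0],1]]'
python3 -m crank '[[[0,-8,0],[0,0,0],0.2],[[0,-8,0],[0,0,0],0.2],[[0,-8,0],[0,0,0],0.2],[[0,-8,0],[0,0,0],0.2],[[0,-8,0],[0,0,0],0.2]]'
python3 -c "
from h import *
c=cap('wrist','w5');np.savez('w5.npz',**c);s=r.read_state();print(s['position'],s['joint_pos']);c=cap('top','top4');np.savez('top4.npz',**c)
f=c['frame'][190:330,270:460];w=cv2.imread('pics/w5.png')
f=cv2.resize(f,(640,472))
f=cv2.imwrite('pics/topcrop4.png',f)"
```

```text
time_s: 16.37
position: [439.2, 280.9, 207.4]
ee_rot: [[1.0, 0.003, 0.0], [0.003, -1.0, -0.0], [0.0, 0.0, -1.0]]
contact_force: [1.3, -0.3, 0.3]
grip_width: 85.6
finger_force: 0.0
time_s: 16.78
position: [439.3, 358.3, 206.9]
ee_rot: [[1.0, 0.003, -0.0], [0.003, -1.0, -0.001], [-0.0, 0.001, -1.0]]
contact_force: [-0.1, -0.3, -0.6]
grip_width: 51.0
finger_force: 0.0
[439.57017402 357.74745724 207.0585543 ] [ -38.66350037   26.34901074   -8.88435372  101.76720998    5.00565423
   52.30586279 -139.60783869]
```

View pics/w5.png

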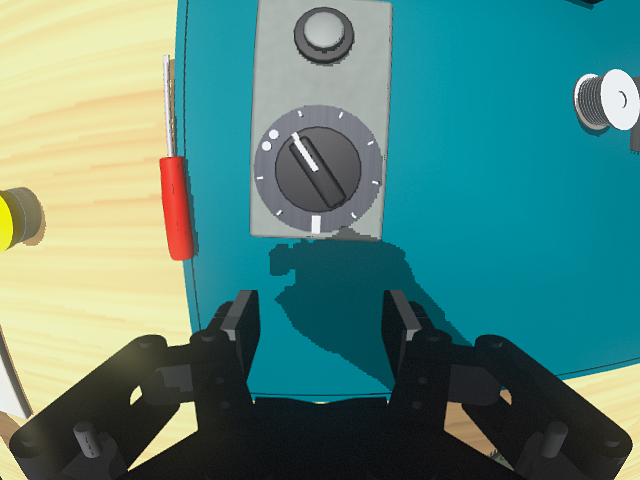

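View pics/topcrop4.png

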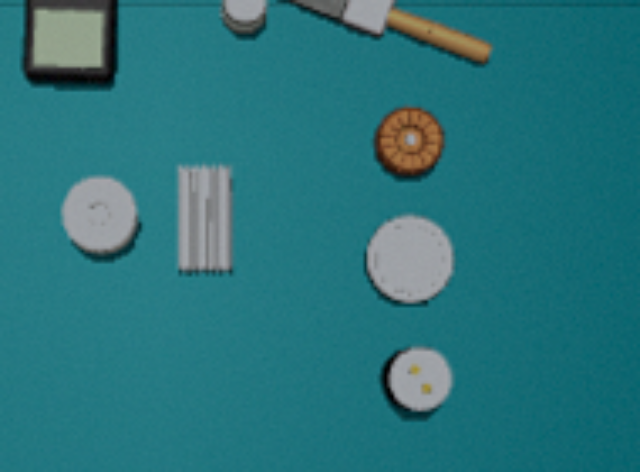

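```bash
cat > lay.py <<'E'
from h import *
def lay(c,pts,ox=270,oy=190,s=3.37):
    z=dict(reel=50,hs=36,tor=35,tin=28,cap=70)
    P={k:ray(c,ox+u/s,oy+v/s,z[k])[:2] for k,(u,v) in pts.items()}
    print('hs-reel',np.round(P['hs']-P['reel'],1),'tor-tin',np.round(P['tor']-P['tin'],1),'cap-tin',np.round(P['cap']-P['tin'],1));return P
E
python3 - <<'E'
from lay import *
c=dict(np.load('top4.npz'))
print(lay(c,dict(reel=(99,215),hs=(205,219),tor=(409,139),tin=(410,259),cap=(419,379))))
w=dict(np.load('w5.npz'));R=cv2.Rodrigues(w['rvec'])[0];o=-R.T@w['tvec'].ravel();print('cam',o)
def dep(u,v):
    K=w['mtx'];q=np.array([u-K[0,2],v-K[1,2]]);n=np.hypot(*q);th=n/K[0,0]
    d=R.T@np.r_[np.sin(th)*q/n,np.cos(th)];d/=np.cos(th)
    Z=np.median([z for z in w['range_z'][v-1:v+2,u-1:u+2].ravel() if z>0]);return np.round(o+d*Z,1)
for n,u,v in(('bartop',318,175),('bar2',325,183),('disc',345,150),('disc2',295,190),('box',275,80),('button',323,30)):print(n,dep(u,v))
tip=(fish(w,291,135,76)+fish(w,301,131,76))/2;tail=(fish(w,345,202,76)+fish(w,332,210,76))/2
print(tip,tail,(tip+tail)/2,np.linalg.norm(tip-tail),np.degrees(np.arctan2(*(tip-tail)[1::-1])))
b=fish(w,316,224,46);s=(fish(w,267,146,46)+fish(w,273,134,46))/2;print('bar',b,'stud',s,'disc',fish(w,317,168,52),'btn',fish(w,323,30,58))
E
```

```text
hs-reel [ -2.3 -91.7] tor-tin [104.7   0.3] cap-tin [-104.1   -1.1]
{'reel': array([576.7963982 ,  51.69226962]), 'hs': array([574.51595145, -40.03307278]), 'tor': array([ 644.87204694, -218.70935944]), 'tin': array([ 540.20337543, -219.02416079]), 'cap': array([ 436.14993479, -220.12812196])}
cam [505.49237086 358.66816277 349.27993363]
bartop [484.3 360.2  83.4]
bar2 [478.6 355.2  83.8]
disc [502.1 339.1  53.1]
disc2 [469.9 378.7  53.6]
box [560.3 395.4  44.8]
button [596.  356.9  67.4]
[514.75223702 376.28352206  76.        ] [460.67259659 344.93235566  76.        ] [487.71241681 360.60793886  76.        ] 62.51002434714345 30.101820161430275
bar [440.45381015 361.99424675  46.        ] stud [510.37050623 399.38551948  46.        ] disc [487.46664585 361.17949553  52.        ] btn [599.05677458 356.80131627  58.        ]
```

```bash
python3 -m crank '[[[4.8,-0.3,4],[0,0,-30.5],0.1],[[4.8,-0.3,7],[0,0,-30.5],0.1],[[4.8,-0.3,7],[0,0,-30.5],0.1],[[4.8,-0.3,7],[0,0,-30.5],0.1],[[4.8,-0.3,7],[0,0,-30.5],0.1],[[4.8,-0.3,7],[0,0,-30.5],0.1],[[4.8,-0.3,7],[0,0,-30.5],0.1],[[4.8,-0.3,7],[0,0,-30.5],0.1]]' 60
python3 -c "
from h import *
print(tool([487.5,360.6,58]));print(r.read_state()['joint_pos'])"
```

```text
time_s: 17.55
position: [487.6, 361.6, 137.6]
ee_rot: [[0.861, 0.508, 0.001], [0.508, -0.861, 0.0], [0.0, 0.0, -1.0]]
contact_force: [0.6, 0.3, -0.3]
grip_width: 47.3
finger_force: 0.0
[-0.06  0.08  7.96]
[ -31.6132088    35.10893797  -15.36775879   98.65567862   11.89748573
   47.8068838  -111.81821923]
```

```bash
python3 -m crank '[[[0,0.1,4],[0,0,0],0.1],[[0,0.1,6.5],[0,0,0],0.1],[[0,0.1,7.5],[0,0,0],0.1],[[0,0.1,7.9],[0,0,0],0.1],[[0,0.1,7.9],[0,0,0],0.1],[[0,0.1,7.9],[0,0,0],-1],[[0,0.1,7.9],[0,0,0],-1],[[0,0.1,7.9],[0,0,0],-1],[[0,0.1,7.9],[0,0,0],-1],[[0,0.1,7.9],[0,0,0],-1],[[0,0.1,7.9],[0,0,0],-1],[[0,0.1,7.9],[0,0,0],-1]]' 40
```

```text
time_s: 18.55
position: [488.5, 361.6, 59.7]
ee_rot: [[0.86, 0.51, 0.002], [0.51, -0.86, 0.001], [0.002, -0.0, -1.0]]
contact_force: [-0.6, -0.3, 7.6]
grip_width: 15.2
finger_force: 41.7
```

```bash
python3 -m crank '[[[0,0,0],[0,0,-7],-1],[[0,0,0],[0,0,-14],-1],[[0,0,0],[0,0,-21],-1],[[0,0,0],[0,0,-28],-1],[[0,0,0],[0,0,-35],-1],[[0,0,0],[0,0,-42],-1],[[0,0,0],[0,0,-49],-1],[[0,0,0],[0,0,-56],-1],[[0,0,0],[0,0,-63],-1],[[0,0,0],[0,0,-70],-1],[[0,0,0],[0,0,-74],-1],[[0,0,0],[0,0,-74],-1]]'
python3 -m crank '[[[0,0,0],[0,0,-7],-1],[[0,0,0],[0,0,-14],-1],[[0,0,0],[0,0,-21],-1],[[0,0,0],[0,0,-28],-1],[[0,0,0],[0,0,-35],-1],[[0,0,0],[0,0,-42],-1],[[0,0,0],[0,0,-49],-1],[[0,0,0],[0,0,-56],-1],[[0,0,0],[0,0,-63],-1],[[0,0,0],[0,0,-70],-1],[[0,0,0],[0,0,-74],-1],[[0,0,0],[0,0,-74],-1]]'
python3 -m crank '[[[0,0,0],[0,0,0],-1],[[0,0,0],[0,0,0],-1],[[0,0,0],[0,0,0],-1]]'
```

```text
time_s: 19.55
position: [486.2, 362.6, 59.7]
ee_rot: [[-0.259, 0.966, -0.001], [0.966, 0.259, 0.002], [0.002, -0.001, -1.0]]
contact_force: [-16.1, 0.2, 16.5]
grip_width: 15.4
finger_force: 43.0
time_s: 20.55
position: [485.0, 360.7, 59.6]
ee_rot: [[-1.0, 0.017, -0.003], [0.017, 1.0, -0.003], [0.003, -0.003, -1.0]]
contact_force: [-25.6, -12.7, 29.8]
grip_width: 15.4
finger_force: 44.9
time_s: 20.8
position: [485.0, 360.7, 59.5]
ee_rot: [[-1.0, 0.022, -0.003], [0.022, 1.0, -0.003], [0.003, -0.003, -1.0]]
contact_force: [-25.3, -12.1, 27.0]
grip_width: 15.3
finger_force: 44.7
```

```bash
python3 -m crank '[[[0,0,0],[0,0,0],0.1],[[0,0,0],[0,0,0],0.1],[[0,0,0],[0,0,0],0.1],[[0,0,-3],[0,0,0],0.1],[[0,0,-7],[0,0,0],0.1],[[0,0,-11],[0,0,0],0.1],[[-5,0,-14],[0,0,0],0.1],[[-5,0,-14],[0,0,0],0.1],[[-5,0,-14],[0,0,0],0.1],[[-5,0,-14],[0,0,0],0.1]]'
python3 -c "
from h import *
c=cap('wrist','w6');np.savez('w6.npz',**c);print(r.read_state()['position'])
cv2.imwrite('pics/w6c.png',cv2.resize(c['frame'][60:300,200:440],(600,600),interpolation=cv2.INTER_CUBIC))"
```

```text
time_s: 21.63
position: [538.5, 359.9, 198.6]
ee_rot: [[-1.0, 0.025, 0.001], [0.025, 1.0, 0.0], [-0.001, 0.001, -1.0]]
contact_force: [-0.8, 0.3, -0.7]
grip_width: 46.9
finger_force: 0.0
[537.50812623 360.01692505 198.08436502]
```

View pics/w6c.png

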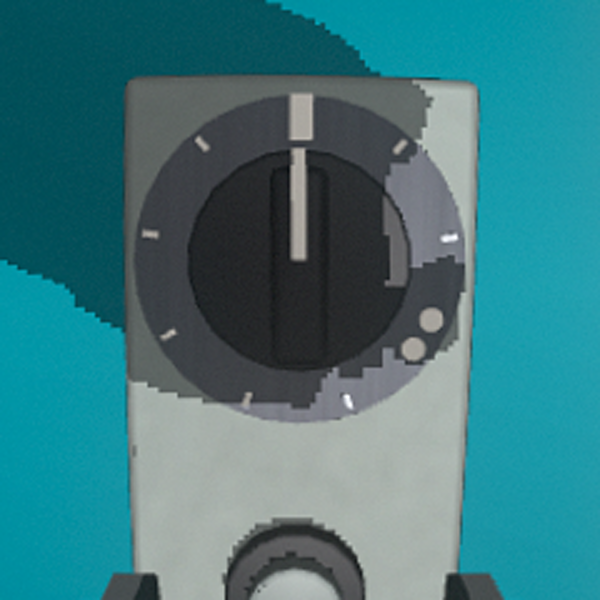

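The pointer line (299,148–260) meets the long bar (301,117). Before pressing, I compare the layout region with the previous top image.

```bash
cat > chk.py <<'E'
from h import *
def chk(tag):
    """compare layout region with top4; also write crop"""
    a=np.load('top4.npz')['frame'].astype(int);c=cap('top');np.savez(tag+'.npz',**c)
    d=np.abs(c['frame'].astype(int)-a).max(2)
    for n,(u0,v0,u1,v1) in dict(reel_hs=(285,238,346,275),tin_tor_cap=(372,215,415,320)).items(): print(tag,n,(d[v0:v1,u0:u1]>45).sum())
    cv2.imwrite(f'pics/{tag}.png',cv2.resize(c['frame'][190:330,270:460],(640,472)))
E
python3 -c "
from chk import *
chk('top5');print(tool([598,357,100]));print(r.read_state()['joint_pos'])"
```

```text
top5 reel_hs 0
top5 tin_tor_cap 0
[-6.11 -0.17  9.78]
[ -6.17330431  43.57643187 -54.77072642  88.12641902  37.35254903
  68.08722364  20.8702672 ]
```

```bash
python3 -m crank '[[[-4,-0.2,6],[0,0,0],-1],[[-6,-0.2,9.8],[0,0,0],-1],[[-6,-0.2,10],[0,0,0],-1],[[-6,-0.2,10.8],[0,0,0],-1],[[-6,-0.2,11.8],[0,0,0],-1],[[-6,-0.2,12.2],[0,0,0],-1],[[-6,-0.2,12.6],[0,0,0],-1],[[-6,-0.2,12.6],[0,0,0],-1],[[-6,-0.2,12.6],[0,0,0],-1]]' 30
```

```text
time_s: 22.48
position: [597.6, 357.2, 73.4]
ee_rot: [[-1.0, 0.023, 0.001], [0.023, 1.0, 0.001], [-0.001, 0.001, -1.0]]
contact_force: [0.8, 0.4, -0.6]
grip_width: 0.2
finger_force: 0.0
```

```bash
python3 -m crank '[[[0,0,0.3],[0,0,0],-1],[[0,0,0.6],[0,0,0],-1],[[0,0,0.8],[0,0,0],-1],[[0,0,0.9],[0,0,0],-1],[[0,0,1],[0,0,0],-1],[[0,0,1.0],[0,0,0],-1]]'; python3 -m crank '[[[0,0,0.2],[0,0,0],-1],[[0,0,0.2],[0,0,0],-1],[[0,0,0.2],[0,0,0],-1]]'
```

```text
time_s: 22.98
position: [597.9, 356.8, 62.3]
ee_rot: [[-1.0, 0.023, 0.0], [0.023, 1.0, 0.0], [-0.0, 0.0, -1.0]]
contact_force: [1.5, 0.5, 3.1]
grip_width: -0.2
finger_force: 1.6
time_s: 23.23
position: [597.9, 356.9, 61.0]
ee_rot: [[-1.0, 0.023, 0.001], [0.023, 1.0, 0.0], [-0.001, 0.0, -1.0]]
contact_force: [-2.0, -1.7, 11.0]
grip_width: -0.3
finger_force: 6.1
```

```bash
python3 -m crank '[[[0,0,0.1],[0,0,0],-1],[[0,0,0.1],[0,0,0],-1],[[0,0,0.1],[0,0,0],-1]]'; python3 -m crank '[[[0,0,-2],[0,0,0],-1],[[0,0,-6],[0,0,0],-1],[[5,0,-10],[0,0,0],0],[[11,0.2,-9],[0,0,0],0.1],[[11,0.2,-8],[0,0,0],0.1],[[11,0.2,-7.5],[0,0,0],0.1],[[11,0.2,-7.5],[0,0,0],0.1],[[11,0.2,-7.5],[0,0,0],0.1],[[11,0.2,-7.5],[0,0,0],0.1]]'
python3 -c "
from chk import *
chk('top6');print(tool([486.2,361,60]));print(r.read_state()['joint_pos'])"
```

```text
time_s: 23.48
position: [597.9, 357.0, 60.8]
ee_rot: [[-1.0, 0.023, 0.001], [0.023, 1.0, 0.0], [-0.001, 0.0, -1.0]]
contact_force: [-4.4, -5.0, 22.6]
grip_width: -0.0
finger_force: 11.3
time_s: 24.23
position: [488.7, 361.1, 134.2]
ee_rot: [[-1.0, 0.025, 0.0], [0.025, 1.0, 0.0], [-0.0, 0.0, -1.0]]
contact_force: [0.2, 0.5, -0.9]
grip_width: 46.8
finger_force: 0.0
top6 reel_hs 0
top6 tin_tor_cap 0
[ 0.24 -0.02  7.42]
[ -7.93806316  44.63671899 -53.18640353  97.3782711   40.79234895
  59.39792589  13.39134035]
```

Pressed fully, and the layout is unchanged. Next: grip the selector and turn it clockwise by 120°.

```bash
python3 -m crank '[[[0.1,0,4],[0,0,0],0.1],[[0.1,0,6.5],[0,0,0],0.1],[[0.1,0,7.4],[0,0,0],0.1],[[0.1,0,7.4],[0,0,0],0.1],[[0.1,0,7.4],[0,0,0],-1],[[0.1,0,7.4],[0,0,0],-1],[[0.1,0,7.4],[0,0,0],-1],[[0.1,0,7.4],[0,0,0],-1],[[0.1,0,7.4],[0,0,0],-1],[[0.1,0,7.4],[0,0,0],-1],[[0.1,0,7.4],[0,0,0],-1]]' 40
python3 -m crank '[[[0,0,0],[0,0,7],-1],[[0,0,0],[0,0,14],-1],[[0,0,0],[0,0,21],-1],[[0,0,0],[0,0,28],-1],[[0,0,0],[0,0,35],-1],[[0,0,0],[0,0,42],-1],[[0,0,0],[0,0,49],-1],[[0,0,0],[0,0,56],-1],[[0,0,0],[0,0,60],-1],[[0,0,0],[0,0,60],-1]]'
python3 -m crank '[[[0,0,0],[0,0,7],-1],[[0,0,0],[0,0,14],-1],[[0,0,0],[0,0,21],-1],[[0,0,0],[0,0,28],-1],[[0,0,0],[0,0,35],-1],[[0,0,0],[0,0,42],-1],[[0,0,0],[0,0,49],-1],[[0,0,0],[0,0,56],-1],[[0,0,0],[0,0,60],-1],[[0,0,0],[0,0,60],-1],[[0,0,0],[0,0,60],-1],[[0,0,0],[0,0,60],-1]]'
python3 -m crank '[[[0,0,0],[0,0,0],0.1],[[0,0,0],[0,0,0],0.1],[[0,0,0],[0,0,0],0.1],[[0,0,-3],[0,0,0],0.1],[[0,0,-7],[0,0,0],0.1],[[0,0,-11],[0,0,0],0.1],[[-5,0,-14],[0,0,0],0.1],[[-5,0,-14],[0,0,0],0.1],[[-5,0,-14],[0,0,0],0.1],[[-5,0,-14],[0,0,0],0.1]]'
python3 -c "
from chk import *
c=cap('wrist');np.savez('w7.npz',**c)
w=c['frame'][60:300,200:440]
chk('top7')
t=cv2.imread('pics/top7.png')
cv2.imwrite('pics/fin.png',np.hstack([cv2.resize(w,(400,400)),cv2.resize(t,(400,400))]))"
```

```text
time_s: 25.2
position: [487.5, 360.7, 62.0]
ee_rot: [[-1.0, 0.024, 0.002], [0.024, 1.0, -0.001], [-0.002, -0.001, -1.0]]
contact_force: [-4.0, -8.3, 12.4]
grip_width: 15.5
finger_force: 39.7
time_s: 26.03
position: [487.1, 360.0, 62.0]
ee_rot: [[-0.474, 0.88, 0.001], [0.88, 0.474, -0.002], [-0.003, 0.0, -1.0]]
contact_force: [-5.6, -12.8, 14.6]
grip_width: 15.4
finger_force: 39.9
time_s: 27.03
position: [486.4, 359.9, 62.0]
ee_rot: [[0.521, 0.854, -0.0], [0.854, -0.521, -0.002], [-0.002, 0.001, -1.0]]
contact_force: [-9.1, -13.9, 20.2]
grip_width: 15.2
finger_force: 40.7
time_s: 27.87
position: [461.1, 318.5, 201.4]
ee_rot: [[0.52, 0.854, 0.002], [0.854, -0.52, 0.001], [0.002, 0.001, -1.0]]
contact_force: [-1.1, 1.6, -0.6]
grip_width: 46.8
finger_force: 0.0
top7 reel_hs 0
top7 tin_tor_cap 0
```

View pics/fin.png

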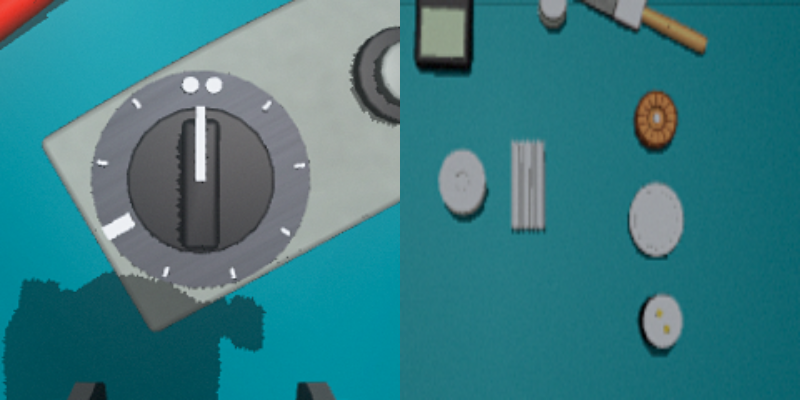

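The pointer stands between the two studs and the layout is intact. I'll wait briefly in case a part is knocked late, recheck, then hand in.

```bash
for i in 1 2 3; do python3 -m crank '[[[0,0,0],[0,0,0],0.1],[[0,0,0],[0,0,0],0.1],[[0,0,0],[0,0,0],0.1],[[0,0,0],[0,0,0],0.1],[[0,0,0],[0,0,0],0.1],[[0,0,0],[0,0,0],0.1],[[0,0,0],[0,0,0],0.1],[[0,0,0],[0,0,0],0.1],[[0,0,0],[0,0,0],0.1],[[0,0,0],[0,0,0],0.1],[[0,0,0],[0,0,0],0.1],[[0,0,0],[0,0,0],0.1]]' >/dev/null; done
python3 -c "
from chk import *
chk('top8')
a=np.load('top0.npz')['frame'].astype(int);d=np.abs(np.load('top8.npz')['frame'].astype(int)-a).max(2)
for n,(u0,v0,u1,v1) in dict(meterjarbrush=(275,155,420,215),mug=(205,170,240,215),binflask=(475,250,520,335),driver=(140,245,160,320)).items():print(n,(d[v0:v1,u0:u1]>45).sum())"
```

```text
top8 reel_hs 0
top8 tin_tor_cap 0
meterjarbrush 0
mug 0
binflask 0
driver 1103
```

```bash
python3 -c "
from h import *
for n,z in (('w5',15),('w7',15)):
    c=dict(np.load(n+'.npz'));m=cv2.inRange(cv2.cvtColor(c['frame'],cv2.COLOR_BGR2HSV),(0,200,90),(4,255,255))
    m=cv2.morphologyEx(m,cv2.MORPH_OPEN,np.ones((3,3)));ys,xs=np.nonzero(m)
    P=np.array([fish(c,u,v,z) for u,v in zip(xs,ys)]);print(n,len(P),P.min(0),P.max(0),P.mean(0))
"
```

```text
w5 703 [428.50891342 490.26758795  15.        ] [498.99793326 511.22721987  15.        ] [461.36468527 501.50057889  15.        ]
w7 1448 [398.80766705 489.46680202  15.        ] [498.85668642 511.60314579  15.        ] [444.08354311 500.58214269  15.        ]
```

The driver hasn't moved: its ends and edges match, and in the top view the arm was just covering it. Handing in.

```bash
python3 -c "
from workcell import r
print(r.hand_in())"
```

```text
the job is handed in; nothing more can be done
None
```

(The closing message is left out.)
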